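Pull the drive board from the carving machine's console

ROBOT

A 6-joint arm with a two-finger parallel gripper is mounted at the origin on the work surface. World frame = base frame: x ahead of the robot, y to its left, z up, the work surface at z = 0. Lengths are in mm, angles in rad, forces in N, time in s.
With the tool pointing down it reaches from about 300 to 1000 mm from the base axis. Payload 5.1 kg.
Tool frame: the origin (TCP) lies midway between the tips of the shut fingers; the grasp point (between the pads) lies 19 mm behind it; z points along the fingers, y is the line along which they close (so a half turn about z gives the same grasp; the last joint's range is limited). The gripper opens to 95 mm and grips with 3 to 60 N. Pads are 20 mm wide; open, the fingers measure 119 mm over their backs; the gripper's body (75 mm by 180 mm) begins 59 mm behind the grasp point.
Start: joints at [-1.242, 0.124, 1.65, -0, 1.367, -0.083], TCP at [260.136, -595.663, 214.656] pointing down, gripper open.
Joint ranges: [-2.61, 2.61], [-1.02, 2.33], [0.03, 2.71], [-1.35, 4.49], [0.32, 2.68], [-2.91, 2.91]. Speed limits (rad/s): [2.57, 2.57, 3.14, 3.14, 3.14, 3.14].

INTERFACE

Orientations are given as [roll, pitch, yaw] about the fixed x, y, z axes, in that order (R = Rz(yaw) Ry(pitch) Rx(roll)).
In Python, from rig import manip, imaging, finder gives the robot as it stands. The module is installed in compiled form; this text tells all that it offers.
- The arm moves only by the tool servo_tool, never from a script. Its argument "plan" is a list of rows, each a list of 7 numbers: the shift along the world's x, y, z in units of 40 mm (1.0 is 40 mm), then the turn, a rotation vector about the world's x, y, z in units of 6 degrees (1.0 is 6 degrees), then the closure, from 0 (fully open) to 1 (shut). In form: [[x, y, z, wx, wy, wz, fingers], ...]. A call has 1 to 5 rows; each row is the pose to reach, as a shift and turn from the pose commanded when the call began; what a row does not reach only later rows make up. A row lasts 1/12 s, in which the tool goes at most 41.7 mm and 7.16 degrees, less where a joint would pass 70% of its speed; a pose out of reach is approached as far as the arm can. A call with a gripper value outside its range is refused whole. The fingers move at their own pace and stop on an object; "squeeze" is the grip in N (left out, the last holds). Time passes only in rows, so rows that repeat a pose let the fingers close. It gives the time, the measured TCP pose, the force, the opening and the grip force at its end, in the units of the state.
- manip.read_state(): the state, without advancing time (a new reading comes with each control period).
- imaging.snapshot(name): name is "scene" or "top"; returns (picture, depth): 420x560x3 uint8, red, green, blue; 420x560 float32, mm along the optical axis (not along the pixel's ray), 0 where there is no reading.
- imaging.camera_params(name): a dict with "fx", "fy", "cx", "cy" (pixels), "k1" (the pictures are not rectified: a ray, as slopes to the right and down, at radius r is drawn at 1 + k1 r^2 times it, then the intrinsics apply), "R" (3x3) and "t" (3): a world point X has camera coordinates R X + t. Camera axes: x right, y down, z forward; pixel columns grow to the right and rows downward; lengths in mm; the calibration is good to about 2 mm. A picture is of the moment at which its call begins. camera_params takes no time and is no camera call.
- manip.job_done(): hands the job in; it is judged then, once.
Trained networks look in the newest picture that a camera, given by its name, has taken for a name from the list of things; names that differ only in an ending like _2 or _b are one class to them, and where a whole thing is asked for, a point or a joint stands for the part that bears it (a point fixed in the world has none). Each returns a list of dicts, best first, with "conf" (0 to 1); they miss things now and then, are a little off and sometimes report something else, mostly with a low value. They report only what shows in the picture. A call takes as long as a camera call. They do not tell look-alikes from the thing itself.
- finder.find_in(camera, name): "point" ([column, row] as shares, 0 to 1, of the picture: columns of its width, rows of its height, amid what is visible of it).
The state is a dict: "t": time; "qpos": joint angles; "qd": joint speeds; "joint_efforts": joint torques, N m; "tool_pos": TCP position; "ee_rot": TCP orientation; "ft_force": force on the tool from outside, world axes, zero at the start; "wrist_torque": the same for the moment, N m; "gripper_width": opening from 0.0 (shut) to 1.0 (fully open); "finger_force": force on a finger pad.
Only numpy, scipy, OpenCV 4.12 (cv2) and the standard library are available. Lean on these libraries where they do the work, as an engineer would, in place of code of your own. Each camera call takes 0.05 s, during which the arm holds its last target. There are 200 camera calls.

TASK

Pry the plug-in board free of the sloping console with its two ejector levers: swing them outward by turns, each about half-way at first and then nearly all the way, so that the board rises without canting, and do not pull on the board itself until both levers are out. Then draw the board out and stand it, blade down, fully in the slot of the wooden stand near the middle of its length; lower it, do not drop it, leave it released, and leave the other things on the bench alone.

Things in the scene. Friction and masses are not known exactly. Their poses are not given: they have to be found in the camera images.
- deck: Sloping top face of the fixed grey console, 200 x 250 mm, 30 degrees from level, facing up and towards the robot. Origin: middle of the face, at the slot's mouth, 110 mm above the table. z: outward normal, the way the board comes out; x: up the slope; y: along slot and board, from lever b to a. Slot 155 mm long, 13.5 wide, 42 deep. Only board, levers and their 12 mm brackets stand on it.
- lever_a (a joint): Steel ejector lever at the deck's +y end: 0 closed (arm along deck z), grows to 0.8 as its tip swings outward (deck +y). Friction holds it anywhere; about 3 N at the tip moves it. Closed, its hook lies over the rail's end; clear of it beyond 0.3. A 24 mm toe under the rail's end lifts that end by 24 mm x sin(angle) less 2 mm; one end alone cants the board.
- lever_b (a joint): The same for the lever at the -y end of the deck; it grows as its tip swings outward to deck -y.
- lever_a_tip (a point): Middle of the free end of lever a, 71.5 mm from the hinge axis. The arm is a flat bar 14 mm wide (deck x), 8 mm thick, with a black sleeve on its outer part. The hook stands on its inner side 26 mm from the hinge axis; between hook and tip the inner face is free to be pushed outward.
- lever_b_tip (a point): The same for lever b.
- lever_a_hinge (a point): Hinge axis of lever a (parallel to deck x), 4.5 mm above the deck face, 105 mm from the deck's origin along deck +y. With the lever closed, the inner face of its arm is 2 mm inside this axis (towards the deck's origin).
- lever_b_hinge (a point): The same for lever b, on the deck's -y side, 105 mm from the origin.
- board_grip (a point): Centre of the loose board's aluminium top rail, where it is grasped: 190 mm long (own y), 16 thick (own x), 18 high (own z). Below it a dark green circuit blade 150 x 10 mm, whose foot is 58 mm below this point. 0.2 to 0.37 kg. Seated, its axes match the deck's and this point is 16 mm out from the deck face, about 30 mm once pried up; out of the slot at 58 mm.
- stand_slot (a point): Middle of the slot's floor in the fixed dark wooden stand (75 x 130 mm, 45 high), on the other side from the console. z up; y along the slot. Slot 17 mm wide (own x), 35 deep, open at both ends, floor 10 mm above the table. The board goes in lengthwise, either way round; fully down, its rail centre is 58 mm above this point.
- sanding_block: Cork sanding block, 60 x 30 x 25 mm, between console and stand. Bystander, loose; origin at the centre of its underside.
- offcut: Wooden offcut, 45 x 30 x 35 mm, between console and stand, further off. Bystander, loose; origin at the centre of its underside.
- gouge: Gouge with wooden handle, 140 mm long, lying lengthwise in front of the sanding block. Bystander, loose; origin at the centre of its underside.
- finial: Small turned wooden finial, 80 mm tall, at the back. Bystander, loose; origin at the centre of its underside.
- board: The same board; origin at the middle of its foot (the blade's lower edge), z up along the blade to the rail, y along its length.
Not all that is in view belongs to the job. What is shaped like the board but red is not meant. What is shaped like the part that bears stand_slot but blue is not meant.

How it is judged (in metres and radians):
On the way, in this order (a step that is already met when the one before it is completed fails the run):
1. both levers are swung out (beyond 0.6) and have pried the board up at least 6 mm, still in the slot and untouched by the fingers (value of joint each of lever_a, lever_b above 0.6 rad and z of board_grip in the frame of deck between 0.022 and 0.04 m and contact force between the fingers and board below 0.3 N), for 0.2 s.
2. the board is drawn right out of the console (z of board_grip in the frame of deck above 0.062 m), for 0.1 s.
At the end, for the whole second after the job is handed in: The board stands blade down on the floor of the stand's slot (rail centre 50 to 64 mm above the slot floor, within 12 mm across and 40 mm along of the slot's middle), within 0.25 rad of upright and 0.15 rad of the slot's line, released and at rest (z of board_grip in the frame of stand_slot between 0.05 and 0.064 m and x of board_grip in the frame of stand_slot between -0.012 and 0.012 m and y of board_grip in the frame of stand_slot between -0.04 and 0.04 m and angle between board's own z axis and vertical below 0.25 rad and angle between the y axis of board and the y axis of stand_slot, either way round below 0.15 rad and linear speed of board below 0.02 m/s and contact force between the fingers and board below 0.1 N); the robot touches nothing.
It fails at once if the board cants by more than about 4 degrees along its length while a lever is not yet out (angle between the y axis of board and the z axis of deck, either way round below 1.4988 rad and value of joint any of lever_a, lever_b below 0.55 rad and distance between board_grip and deck below 0.05 m).
It fails at once if the board is pulled or pushed with the fingers (over 6 N) before both levers are out (contact force between the fingers and board above 6 N and value of joint any of lever_a, lever_b below 0.45 rad and distance between board_grip and deck below 0.05 m).
It fails at once if the board is dropped (contact force between the fingers and board below 0.05 N and linear speed of board above 0.6 m/s).
It fails at once if a bystander is moved by more than 20 mm (distance of any of sanding_block, offcut, gouge, finial from where it was at the start of the episode above 0.02 m).
It also fails if it takes over 72 s, if anything falls off the work surface, if the arm or the gripper's body presses on something with over 40 N, if the wrist force passes 120 N, or if a joint passes its speed limit or range.

## Working session

There is one attempt and no reset: what is moved stays moved. The work goes in short steps, Python scripts to look and compute and a tool call to move; the robot and the scene stay as the last step left them, time stands still between calls to the robot, and variables do not carry over. Pictures are saved under pics/ and viewed, at most 10 in all, crops included, and the job is handed in when it is done.

Besides the shell and the picture viewer there is one more tool, called after "Emit:" as a command line: name --pt "numbers of a row" for each row, then --argument value for the rest. servo_tool: Moves the arm, as the interface text tells. Its arguments: {"type":"object","properties":{"plan":{"type":"array","items":{"type":"array","items":{"type":"number"}}},"squeeze":{"type":"number"}},"required":["plan"]}

```bash
mkdir -p pics
cat > h.py <<'E'
import numpy as np,cv2
from rig import manip,imaging,finder
def snap(n):
    p,d=imaging.snapshot(n); return p,d,imaging.camera_params(n)
def world(d,c,u,v):
    u=np.asarray(u,float);v=np.asarray(v,float)
    K=np.array([[c['fx'],0,c['cx']],[0,c['fy'],c['cy']],[0,0,1]])
    z=d[v.astype(int),u.astype(int)]
    xy=cv2.undistortPoints(np.stack([u,v],-1).reshape(-1,1,2),K,np.array([c['k1'],0,0,0.])).reshape(-1,2)
    P=np.c_[xy*z.reshape(-1,1),z.reshape(-1)]
    return (P-np.array(c['t']).ravel())@np.array(c['R'])
def cloud(d,c):
    v,u=np.mgrid[0:420,0:560]; return world(d,c,u.ravel(),v.ravel()).reshape(420,560,3)
def pix(c,X):
    K=np.array([[c['fx'],0,c['cx']],[0,c['fy'],c['cy']],[0,0,1]])
    R=np.array(c['R']);return cv2.projectPoints(np.asarray(X,float).reshape(-1,3),cv2.Rodrigues(R)[0],np.array(c['t'],float).ravel(),K,np.array([c['k1'],0,0,0.]))[0].reshape(-1,2)
E
python3 - <<'E'
from h import *
for n in ['scene','top']:
    p,d,c=snap(n); cv2.imwrite(f'pics/{n}0.png',p[...,::-1]); np.savez(f'{n}0.npz',p=p,d=d)
    W=cloud(d,c)
    print(n,-np.array(c['R']).T@np.array(c['t']).ravel(),c['fx'])
    for o in ['lever_a_tip','lever_a_hinge','board_grip','stand_slot','deck','sanding_block','offcut','gouge','finial']:
        for r in finder.find_in(n,o)[:3]:
            u,v=r['point'][0]*560,r['point'][1]*420
            print(o,round(r['conf'],2),int(u),int(v),W[min(int(v),419),min(int(u),559)].round())
print(manip.read_state())
E
```

```text
scene [1043.18086567 -365.45077587  978.14884719] 488.5549277340159
lever_a_tip 0.75 352 187 [548. 189.  48.]
lever_a_tip 0.66 237 201 [498. -96. 151.]
lever_a_hinge 0.63 240 202 [505. -93. 152.]
board_grip 0.71 202 244 [ 538. -204.  131.]
board_grip 0.63 162 198 [ 300. -200.   15.]
board_grip 0.57 327 312 [767. -51.  35.]
stand_slot 0.83 320 148 [403. 202.  46.]
stand_slot 0.73 353 189 [553. 189.  46.]
deck 0.65 217 263 [ 599. -203.  142.]
sanding_block 0.72 289 231 [557.  -1.  27.]
offcut 0.95 309 256 [640.  -5.  37.]
offcut 0.72 202 245 [ 540. -205.  131.]
gouge 0.85 242 178 [361.  -8.  24.]
finial 0.9 327 310 [764. -49.  37.]
top [ 358.99858329   -7.56183352 1045.41512763] 476.79610352513896
lever_a_tip 0.61 320 214 [508. -93. 150.]
lever_a_tip 0.41 372 201 [ 536. -196.  133.]
lever_a_hinge 0.71 325 217 [ 510. -107.  104.]
board_grip 0.84 366 328 [ 287. -198.   13.]
board_grip 0.64 369 205 [ 528. -190.  133.]
stand_slot 0.62 175 214 [532. 214.  12.]
stand_slot 0.61 168 282 [383. 224.  12.]
deck 0.69 368 192 [ 557. -191.  119.]
sanding_block 0.89 271 213 [531.   2.  27.]
sanding_b
[... 174 characters left out ...]
[743. -36.  44.]
{'t': 1.0, 'qpos': array([-1.24161686e+00,  1.23777562e-01,  1.65029686e+00, -6.23945807e-07,
        1.36748295e+00, -8.25913356e-02]), 'qd': array([ 0.00023054,  0.00063244, -0.00013104, -0.00014735,  0.00071915,
        0.00076589]), 'joint_efforts': array([ 1.10254790e-03, -4.17589939e+01, -3.60242236e+01,  7.76401442e-02,
        4.27200529e-02,  2.57929452e-05]), 'tool_pos': array([ 260.12792084, -595.67320056,  214.67260305]), 'ee_rot': array([3.14155755e+00, 3.51921398e-06, 4.11770932e-01]), 'ft_force': array([ 0.40529344,  0.22358608, -0.0830031 ]), 'wrist_torque': array([0.01153389, 0.02138149, 0.05527708]), 'finger_force': 0.0, 'gripper_width': 1.0007377610848958}
```

View pics/scene0.png

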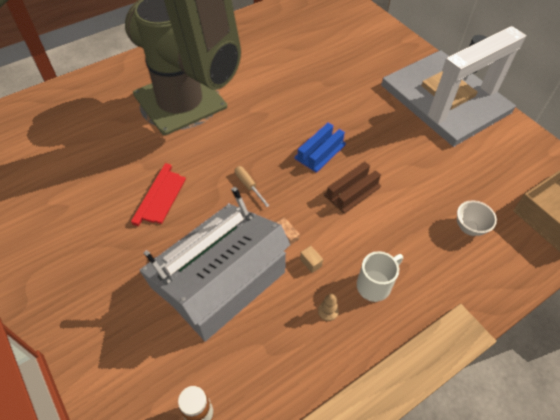

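View pics/top0.png

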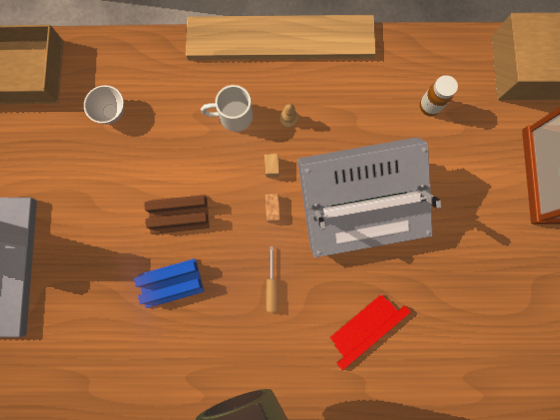

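Left to right in the top picture: the brown stand at (176,213) is the one meant and the blue one at (170,282) is the look-alike. The aluminium-railed board in the console at (372,205) is the one meant and the red one at (370,330) is the look-alike. Next I fit the deck, rail and stand.

```bash
cat > m.py <<'E'
from h import *
import sys
def fit(n,p,d,c):
    W=cloud(d,c);X=W.reshape(-1,3);P=p.reshape(-1,3).astype(int)
    ok=(d.ravel()>0)
    m=ok&(abs(X[:,0]-545)<130)&(abs(X[:,1]+195)<150)&(X[:,2]>50)&(X[:,2]<180)
    Q=X[m];rng=np.random.default_rng(0);best=None
    for _ in range(600):
        a=Q[rng.choice(len(Q),3,False)];nn=np.cross(a[1]-a[0],a[2]-a[0]);l=np.linalg.norm(nn)
        if l<500:continue
        nn/=l; nn*=np.sign(nn[2])
        if abs(nn[2]-.866)>.05 or nn[0]>0:continue
        s=(abs((Q-a[0])@nn)<2.5).sum()
        if best is None or s>best[0]:best=(s,nn,a[0])
    s,nn,a=best
    for _ in range(3):
        I=Q[abs((Q-a)@nn)<2.5];a=I.mean(0);nn=np.linalg.svd(I-a,full_matrices=False)[2][2];nn*=np.sign(nn[2])
    # deck-level: along normal horizontal
    yaw=np.arctan2(-nn[1],-nn[0])
    print(n,'normal',nn.round(3),'tilt',np.degrees(np.arccos(nn[2])),'yaw',yaw, 'n',len(I))
    xd=np.array([np.cos(yaw)*nn[2],np.sin(yaw)*nn[2],np.hypot(nn[0],nn[1])]);yd=np.cross(nn,xd)
    # extents of deck: min-area rect in plane
    uv=np.c_[(I-a)@xd,(I-a)@yd].astype(np.float32)
    r=cv2.minAreaRect(uv);o=a+r[0][0]*xd+r[0][1]*yd
    print(' rect',r,'centre',o.round(1),' need z 110')
    # rail points: bright, 15..30 above the deck
    h=(Q-a)@nn;R=Q[(h>21)&(h<30)];
    q=np.c_[(R-a)@xd,(R-a)@yd]; med=np.median(q,0);q=q[abs(q-med)[:,0]<25]
    r2=cv2.minAreaRect(q.astype(np.float32));print(' rail',r2,np.median(h[(h>15)&(h<35)]),'ctr', (a+r2[0][0]*xd+r2[0][1]*yd).round(1))
    # lever pts
    T=Q[h>50]
    for sgn in(1,-1):
        t=T[((T-a)@yd)*sgn>0]
        if len(t): print(' tip',sgn,len(t),t.mean(0).round(1),'h',((t-a)@nn).max())
    # stand
    m=ok&(abs(X[:,1]-208)<75)&(X[:,0]>440)&(X[:,0]<640)&(abs(X[:,2]-44.5)<6)
    S=X[m];r3=cv2.minAreaRect(S[:,:2].astype(np.float32));print(' stand',r3,np.median(S[:,2]),len(S),cv2.boxPoints(r3).round(0).tolist())
if __name__=='__main__':
    for n in ['scene','top']:
        f=np.load(f'{n}0.npz');fit(n,f['p'],f['d'],imaging.camera_params(n))
    a=cv2.resize(np.load('scene0.npz')['p'][170:300,130:300],None,fx=4,fy=4,interpolation=2)
    b=cv2.resize(np.load('top0.npz')['p'][180:310,120:230],None,fx=4,fy=4,interpolation=2)[:520]
    cv2.imwrite('pics/crop0.png',np.hstack([a[:,:],b])[...,::-1][:, :1120]); print(a.shape,b.shape)
    cv2.imwrite('pics/crop0.png',cv2.resize(np.hstack([a,b]),(800,int(520*800/1120)))[...,::-1])
E
python3 m.py
```

```text
scene normal [-0.49  -0.089  0.867] tilt 29.843562493538446 yaw 0.18059299905631318 n 4648
 rect ((-21.778549194335938, 7.392913818359375), (249.36724853515625, 202.71022033691406), 89.9782943725586) centre [ 541.4 -194.5  111.5]  need z 110
 rail ((-23.02627182006836, 6.9768524169921875), (23.86191749572754, 223.84957885742188), 0.2950214743614197) 24.1902477697023 ctr [ 540.4 -195.1  110.8]
 tip 1 75 [493.1 -95.3 169.1] h 77.79738680646643
 tip -1 67 [ 532.5 -307.8  169.9] h 77.47518359342845
 stand ((534.759765625, 205.92477416992188), (58.576133728027344, 132.85440063476562), 5.986307621002197) 45.28583434694899 775 [[499.0, 269.0], [513.0, 137.0], [571.0, 143.0], [557.0, 275.0]]
top normal [-0.493 -0.087  0.866] tilt 30.01826995231565 yaw 0.17468702889800405 n 8805
 rect ((-5.639183044433594, -1.4145736694335938), (200.9925994873047, 248.82418823242188), 0.17919060587882996) centre [ 540.6 -194.2  111.6]  need z 110
 rail ((-6.002372741699219, -1.44287109375), (221.5991973876953, 17.965864181518555), 89.91497802734375) 24.74560737991866 ctr [ 540.3 -194.3  111.4]
 tip 1 62 [488.3 -93.5 173.7] h 77.93643103308077
 tip -1 89 [ 526.8 -305.9  170.1] h 78.2503438168462
 stand ((533.9740600585938, 205.93707275390625), (58.335079193115234, 129.69454956054688), 5.765268802642822) 45.6079017867554 1163 [[498.0, 268.0], [511.0, 138.0], [570.0, 144.0], [556.0, 273.0]]
(520, 680, 3) (520, 440, 3)
```

View pics/crop0.png

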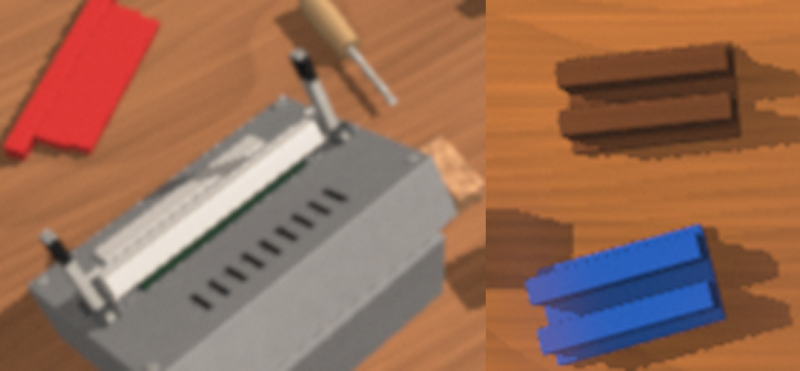

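The crop confirms both: the board with the white rail is in the grey console, and the brown stand is above the blue one. The sizes agree with the text (deck 249x201 mm, tilt 30°, stand 130 mm long). Next I set the frames and work out the first approach.

```bash
cat > g.py <<'E'
from h import *
from scipy.spatial.transform import Rotation as Ro
yaw=.177;O=np.array([540.5,-194.5,110.3])
n=np.array([-.5*np.cos(yaw),-.5*np.sin(yaw),.866]);xd=np.array([.866*np.cos(yaw),.866*np.sin(yaw),.5]);yd=np.cross(n,xd)
RD=np.c_[yd,xd,-n]           # tool over the deck
def deck(x,y,z): return O+x*xd+y*yd+z*n
def todeck(X): X=np.asarray(X)-O; return np.stack([X@xd,X@yd,X@n],-1)
def cur():
    s=manip.read_state(); return s,s['tool_pos'],Ro.from_euler('xyz',s['ee_rot'])
def units(P,R):
    s,p,r=cur(); dr=(Ro.from_matrix(R)*r.inv()).as_rotvec(degrees=True)/6; dp=(np.asarray(P)-p)/40
    print('shift',dp.round(3),'rot',dr.round(3),'rows>=',max(np.linalg.norm(dp)*40/41.7,np.linalg.norm(dr)*6/7.16).round(1))
def levers(n0):
    p,d,c=snap(n0);D=todeck(cloud(d,c).reshape(-1,3));D=D[(d.ravel()>0)&(abs(D[:,0])<10)]
    for s,nm in((1,'a'),(-1,'b')):
        q=D*[1,s,1];q=q[(q[:,1]>80)&(q[:,2]<82)];v=q[:,1:]-[105,4.5];r=np.hypot(*v.T);an=np.arctan2(v[:,0],v[:,1])
        k=(r>50)&(r<77)&(an<1.1)&(an>-.15);print(n0,nm,k.sum(),'angle',np.median(an[k]).round(3) if k.any() else None)
    q=D[(abs(D[:,1])<95)&(D[:,2]>15)&(D[:,2]<60)]
    for lo in(-90,-45,0,45): 
        k=(q[:,1]>lo)&(q[:,1]<lo+45); print('  rail top z',lo,np.median(q[k,2]).round(1) if k.any() else None,end='')
    print()
E
python3 - <<'E'
from g import *
print(yd,xd,n)
levers('top');levers('scene')
units(deck(0,84,150),RD)
E
```

```text
[-0.17606949  0.98433304  0.        ] [0.85246992 0.15248289 0.5       ] [-0.49218818 -0.08803862  0.866     ]
top a 62 angle 0.053
top b 82 angle 0.023
  rail top z -90 26.0  rail top z -45 25.7  rail top z 0 25.6  rail top z 45 25.8
scene a 65 angle 0.005
scene b 56 angle 0.082
  rail top z -90 24.7  rail top z -45 24.7  rail top z 0 24.7  rail top z 45 24.6
shift [ 4.794 11.766  0.639] rot [-2.539 -4.749 12.447] rows>= 12.2
```

Emit:
servo_tool --pt "0.4 1.0 0.3 -0.2 -0.4 1.05 1" --pt "0.8 2.0 0.6 -0.4 -0.8 2.1 1" --pt "1.2 3.0 0.9 -0.65 -1.2 3.1 1" --pt "1.6 3.9 1.0 -0.85 -1.6 4.15 1" --pt "1.6 3.9 1.0 -0.85 -1.6 4.15 1"

```text
t: 1.52
tool_pos: [325.1, -435.6, 256.0]
ee_rot: [2.969, -0.083, 0.861]
ft_force: [0.1, -0.9, -0.1]
gripper_width: 0.707
finger_force: 0.0
```

Emit:
servo_tool --pt "0.4 1.0 0 -0.2 -0.4 1.05 1" --pt "0.8 2.0 0 -0.4 -0.8 2.1 1" --pt "1.2 3.0 0 -0.65 -1.2 3.1 1" --pt "1.6 3.9 0 -0.85 -1.6 4.15 1" --pt "1.6 3.9 0 -0.85 -1.6 4.15 1"

```text
t: 1.93
tool_pos: [388.6, -279.3, 254.0]
ee_rot: [2.782, -0.084, 1.313]
ft_force: [0.1, -1.1, -0.2]
gripper_width: 0.357
finger_force: 0.0
```

Emit:
servo_tool --pt "0.4 1.0 0 -0.2 -0.4 1.05 1" --pt "0.8 2.0 0 -0.4 -0.8 2.1 1" --pt "1.2 3.0 0 -0.65 -1.2 3.1 1" --pt "1.6 3.9 -0.2 -0.85 -1.6 4.15 1" --pt "1.6 3.9 -0.2 -0.85 -1.6 4.15 1"

```text
t: 2.35
tool_pos: [452.2, -123.6, 244.8]
ee_rot: [2.614, -0.003, 1.756]
ft_force: [-0.6, 0.1, -1.3]
gripper_width: 0.024
finger_force: 0.0
```

Run:
```python
from g import *
s,p,r=cur();print(s['t'],todeck(p),s['qpos'].round(2),s['gripper_width'],s['ft_force'])
units(deck(0,84,57),RD)
```

```text
2.35 [  2.7751425   85.36992318 153.75124497] [-0.61 -0.64  2.29  0.41  1.14 -0.9 ] 0.02371048241334606 [-0.6379719   0.07694787 -1.25199708]
shift [ 1.137  0.168 -2.13 ] rot [-0.036  0.036 -0.081] rows>= 2.3
```

Emit:
servo_tool --pt "0.4 0.05 -0.7 0 0 -0.1 1" --pt "0.8 0.1 -1.4 0 0 -0.1 1" --pt "1.14 0.16 -2.13 0 0 -0.1 1" --pt "1.14 0.16 -2.13 0 0 -0.1 1"

```text
t: 2.68
tool_pos: [495.6, -119.7, 154.1]
ee_rot: [2.623, -0.008, 1.739]
ft_force: [-0.4, 1.0, -1.6]
gripper_width: 0.005
finger_force: 0.0
```

Emit:
servo_tool --pt "-0.035 0.2 0 0 0 0 1" --pt "-0.07 0.4 0 0 0 0 1" --pt "-0.105 0.6 0 0 0 0 1" --pt "-0.136 0.76 0 0 0 0 1" --pt "-0.136 0.76 0 0 0 0 1"

```text
t: 3.1
tool_pos: [492.8, -90.4, 163.9]
ee_rot: [2.609, 0.001, 1.739]
ft_force: [-0.2, -1.8, 0.5]
gripper_width: 0.003
finger_force: 0.8
```

Run:
```python
from g import *
s,p,r=cur();print(s['t'],todeck(p),s['ft_force'])
levers('top');levers('scene')
units(deck(0,84,57),RD);units(deck(0,-84,57),RD)
```

```text
3.1 [  1.99798505 110.8390302   60.68977961] [-0.21008786 -1.78401079  0.48565825]
top a 24 angle 0.035
top b 81 angle 0.022
  rail top z -90 26.1  rail top z -45 27.6  rail top z 0 29.1  rail top z 45 31.5
scene a 127 angle 0.15
scene b 54 angle 0.079
  rail top z -90 24.0  rail top z -45 25.1  rail top z 0 26.5  rail top z 45 27.1
shift [ 0.121 -0.655 -0.094] rot [-0.012  0.073  0.082] rows>= 0.6
shift [ 0.861 -4.79  -0.094] rot [-0.012  0.073  0.082] rows>= 4.7
```

Emit:
servo_tool --pt "0.17 -0.96 0 0 0 0 1" --pt "0.34 -1.92 0 0 0 0 1" --pt "0.51 -2.88 0 0 0 0 1" --pt "0.68 -3.8 -0.05 0 0 0 1" --pt "0.84 -4.7 -0.09 0 0 0 1"

```text
t: 3.62
tool_pos: [526.1, -280.8, 158.5]
ee_rot: [2.612, -0.001, 1.738]
ft_force: [-0.1, -0.4, -0.1]
gripper_width: -0.0
finger_force: 0.0
```

Emit:
servo_tool --pt "0 0 0 0 0 0 1" --pt "0 0 0 0 0 0 1"

```text
t: 3.78
tool_pos: [525.8, -280.3, 157.7]
ee_rot: [2.613, -0.003, 1.736]
ft_force: [-0.0, 0.1, 0.3]
gripper_width: 0.005
finger_force: 0.0
```

Run:
```python
from g import *
s,p,r=cur();print(s['t'],todeck(p),s['ft_force'])
levers('top')
units(deck(0,-115,57),RD)
```

```text
3.7833 [ -1.91852839 -81.85514261  55.82188864] [-0.00669882  0.14667811  0.32599219]
top a 70 angle 0.319
top b 35 angle 0.05
  rail top z -90 26.5  rail top z -45 27.9  rail top z 0 29.0  rail top z 45 30.8
shift [ 0.176 -0.845  0.051] rot [-0.035  0.038  0.095] rows>= 0.8
```

Emit:
servo_tool --pt "0.05 -0.25 0 0 0 0 1" --pt "0.09 -0.45 0.02 0 0 0 1" --pt "0.13 -0.65 0.04 0 0 0 1" --pt "0.17 -0.85 0.05 0 0 0 1" --pt "0.17 -0.85 0.05 0 0 0 1"

```text
t: 4.25
tool_pos: [532.9, -313.4, 159.8]
ee_rot: [2.613, -0.001, 1.739]
ft_force: [-0.8, 2.3, -0.7]
gripper_width: 0.006
finger_force: 0.9
```

Run:
```python
from g import *
s,p,r=cur();print(s['t'],todeck(p),s['ft_force'])
units(deck(0,95,52),RD)
```

```text
4.25 [ 1.04373421e-01 -1.15709366e+02  5.70532033e+01] [-0.79935622  2.33909606 -0.70849939]
shift [-0.868  5.196 -0.111] rot [-0.019  0.042  0.087] rows>= 5.1
```

Emit:
servo_tool --pt "-0.16 0.96 0.05 0 0 0 1" --pt "-0.33 1.92 0.05 0 0 0 1" --pt "-0.5 2.88 0 0 0 0 1" --pt "-0.66 3.84 -0.05 0 0 0 1" --pt "-0.82 4.7 -0.1 0 0 0 1"

```text
t: 4.67
tool_pos: [500.2, -124.3, 157.1]
ee_rot: [2.61, 0.002, 1.737]
ft_force: [0.8, 0.1, -0.1]
gripper_width: 0.0
finger_force: 0.0
```

Emit:
servo_tool --pt "-0.05 0.5 0 0 0 0 1" --pt "-0.05 0.5 0 0 0 0 1" --pt "-0.05 0.5 0 0 0 0 1"

```text
t: 4.92
tool_pos: [498.7, -104.8, 157.3]
ee_rot: [2.61, 0.002, 1.74]
ft_force: [-0.1, -0.9, 1.0]
gripper_width: 0.005
finger_force: 0.0
```

Run:
```python
from g import *
s,p,r=cur();print(s['t'],todeck(p),s['ft_force'])
levers('top')
units(deck(0,134,50),RD)
```

```text
4.9167 [ 1.58144255 95.62766207 53.4026444 ] [-0.11181859 -0.86114032  1.02876004]
top a 76 angle 0.314
top b 105 angle 0.395
  rail top z -90 32.8  rail top z -45 32.4  rail top z 0 32.1  rail top z 45 32.3
shift [-0.163  0.967 -0.093] rot [0.003 0.072 0.088] rows>= 0.9
```

Emit:
servo_tool --pt "-0.04 0.25 -0.05 0 0 0 1" --pt "-0.08 0.5 -0.09 0 0 0 1" --pt "-0.12 0.75 -0.09 0 0 0 1" --pt "-0.16 0.97 -0.09 0 0 0 1" --pt "-0.16 0.97 -0.09 0 0 0 1"

```text
t: 5.38
tool_pos: [492.6, -67.4, 153.6]
ee_rot: [2.611, 0.001, 1.737]
ft_force: [-1.0, -0.6, 0.4]
gripper_width: 0.003
finger_force: 0.8
```

Run:
```python
from g import *
s,p,r=cur();print(s['t'],todeck(p),s['ft_force'])
levers('top');levers('scene')
units(deck(0,134,50),RD)
units(deck(0,-95,51),RD)
```

```text
5.3833 [  0.15364807 133.50905798  49.91008344] [-1.02436573 -0.57356975  0.42391866]
top a 40 angle 0.431
top b 106 angle 0.397
  rail top z -90 33.8  rail top z -45 34.7  rail top z 0 36.1  rail top z 45 37.6
scene a 180 angle 0.485
scene b 52 angle 0.437
  rail top z -90 28.6  rail top z -45 29.3  rail top z 0 30.0  rail top z 45 31.6
shift [-0.006  0.013  0.003] rot [-0.01   0.064  0.102] rows>= 0.1
shift [ 0.99  -5.625  0.024] rot [-0.01   0.064  0.102] rows>= 5.5
```

Emit:
servo_tool --pt "0.17 -0.96 0.1 0 0 0 1" --pt "0.33 -1.92 0.15 0 0 0 1" --pt "0.5 -2.85 0.15 0 0 0 1" --pt "0.67 -3.8 0.15 0 0 0 1" --pt "0.84 -4.75 0.1 0 0 0 1"

```text
t: 5.9
tool_pos: [525.2, -259.5, 156.5]
ee_rot: [2.612, -0.001, 1.737]
ft_force: [0.7, 0.8, 1.0]
gripper_width: 0.007
finger_force: 0.0
```

Emit:
servo_tool --pt "0.13 -0.82 -0.08 0 0 0 1" --pt "0.13 -0.82 -0.08 0 0 0 1" --pt "0.13 -0.82 -0.08 0 0 0 1"

```text
t: 6.15
tool_pos: [529.8, -291.4, 152.0]
ee_rot: [2.614, -0.003, 1.735]
ft_force: [0.4, 0.2, 0.4]
gripper_width: 0.007
finger_force: 0.0
```

Run:
```python
from g import *
s,p,r=cur();print(s['t'],todeck(p),s['ft_force'])
levers('top')
units(deck(0,-134.5,50),RD)
```

```text
6.15 [ -3.04406141 -93.46375366  49.88248294] [0.36942558 0.23687756 0.40078072]
top a 101 angle 0.714
top b 94 angle 0.394
  rail top z -90 33.9  rail top z -45 35.0  rail top z 0 36.2  rail top z 45 37.5
shift [ 0.245 -1.036  0.038] rot [-0.035  0.032  0.105] rows>= 1.0
```

Emit:
servo_tool --pt "0.07 -0.27 0 0 0 0 1" --pt "0.13 -0.54 0.02 0 0 0 1" --pt "0.19 -0.8 0.04 0 0 0 1" --pt "0.24 -1.04 0.04 0 0 0 1" --pt "0.24 -1.04 0.04 0 0 0 1"

```text
t: 6.62
tool_pos: [540.2, -331.2, 154.7]
ee_rot: [2.613, -0.001, 1.739]
ft_force: [-0.5, 0.9, -0.5]
gripper_width: 0.008
finger_force: 0.5
```

Emit:
servo_tool --pt "0 0 0 0 0 0 1" --pt "-0.1 0.9 0.5 0 0 0 0.8" --pt "-0.3 1.8 1.2 0 0 0 0.6" --pt "-0.5 2.6 1.5 0 0 0 0.5" --pt "-0.7 3.3 1.5 0 0 0 0.5"

```text
t: 7.03
tool_pos: [513.4, -198.1, 220.1]
ee_rot: [2.607, 0.005, 1.738]
ft_force: [0.1, -0.1, 0.7]
gripper_width: 0.23
finger_force: 0.0
```

Run:
```python
from g import *
s,p,r=cur();print(s['t'],todeck(p),s['ft_force'])
levers('top');levers('scene')
p,d,c=snap('scene');cv2.imwrite('pics/s1.png',p[...,::-1])
units(deck(0,0,70),RD)
```

```text
7.0333 [ 31.23252461   1.24687544 108.72923497] [ 0.08835707 -0.07099118  0.66208597]
top a 99 angle 0.712
top b 119 angle 0.711
  rail top z -90 25.6  rail top z -45 27.2  rail top z 0 38.1  rail top z 45 38.4
scene a 72 angle 0.713
scene b 57 angle 0.727
  rail top z -90 31.4  rail top z -45 30.6  rail top z 0 31.2  rail top z 45 31.7
shift [-0.15  -0.089 -1.126] rot [0.007 0.07  0.065] rows>= 1.1
```

View pics/s1.png

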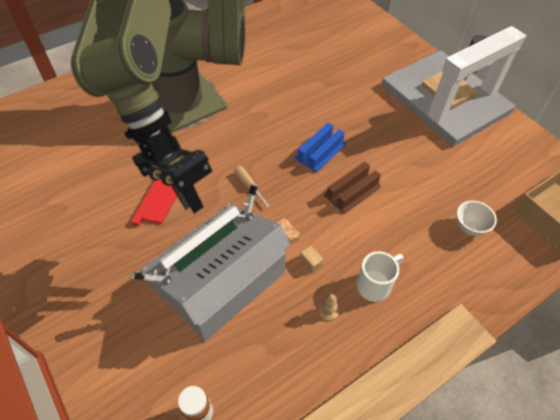

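Both levers are out (about 0.71 each) and the rail is up about 13 mm and level. In the picture the board is still in the slot, its rail at (200,245), and the gripper is at (190,190). Next comes the grasp.

Emit:
servo_tool --pt "-0.1 -0.05 -0.5 0 0 0.07 0.5" --pt "-0.15 -0.09 -1.13 0 0.07 0.07 0.5" --pt "-0.15 -0.09 -1.13 0 0.07 0.07 0.5" --pt "-0.15 -0.09 -1.13 0 0.07 0.07 0.5"

```text
t: 7.52
tool_pos: [505.3, -202.2, 167.8]
ee_rot: [2.622, -0.005, 1.745]
ft_force: [-0.7, -0.0, -0.4]
gripper_width: 0.502
finger_force: 0.0
```

Run:
```python
from g import *
s,p,r=cur();print(s['t'],todeck(p),s['gripper_width'])
units(deck(-0.5,0,13),RD)
p,d,c=snap('top');D=todeck(cloud(d,c).reshape(-1,3));q=D[(d.ravel()>0)&(abs(D[:,0])<22)&(D[:,2]>30)&(D[:,2]<45)&(abs(D[:,1])>45)&(abs(D[:,1])<93)]
for s in(1,-1):
    k=q[q[:,1]*s>0];print(len(k),np.percentile(k[:,0],[2,50,98]).round(1),np.median(k[:,2]))
```

```text
7.5167 [-2.47747119 -1.41286069 67.7678834 ] 0.5017675638607761
shift [ 0.71   0.163 -1.161] rot [-0.039 -0.05   0.03 ] rows>= 1.3
244 [-13.8  -3.4   3.2] 38.68195931301034
43 [-14.1  -6.    1.1] 38.91003692434202
```

Emit:
servo_tool --pt "0.21 0.05 -0.4 0 0 0 0.5" --pt "0.42 0.1 -0.8 0 0 0 0.5" --pt "0.63 0.15 -1.2 0 0 0 0.5" --pt "0.63 0.15 -1.2 0 0 0 0.5"

```text
t: 7.9
tool_pos: [531.2, -195.6, 119.8]
ee_rot: [2.622, -0.005, 1.746]
ft_force: [0.1, -0.7, -0.9]
gripper_width: 0.498
finger_force: 0.0
```

Emit:
servo_tool --pt "0 0 0 0 0 0 0.9" --pt "0 0 0 0 0 0 1" --pt "0 0 0 0 0 0 1" --pt "0 0 0 0 0 0 1" --pt "0 0 0 0 0 0 1" --squeeze 25

```text
t: 8.32
tool_pos: [530.4, -196.7, 122.0]
ee_rot: [2.622, -0.001, 1.747]
ft_force: [-7.7, -2.9, 1.3]
gripper_width: 0.207
finger_force: 3.0
```

Run:
```python
from g import *
s,p,r=cur();print(s['t'],todeck(p),s['gripper_width']*95,s['finger_force'],s['ft_force'],s['wrist_torque'])
print(Ro.from_matrix(RD).inv()*r and (Ro.from_matrix(RD)*r.inv()).as_rotvec())
```

```text
8.3167 [-3.11248366 -0.40128188 15.26633389] 19.66034363382273 2.9632203007349744 [-7.68619967 -2.87394131  1.32887866] [-0.47668884  1.18715208 -0.08276563]
[ 6.61784995e-05 -3.83406344e-03  1.10946612e-03]
```

Emit:
servo_tool --pt "0 0 0 0 0 0 1" --pt "0 0 0 0 0 0 1" --pt "0 0 0 0 0 0 1" --pt "0 0 0 0 0 0 1"

```text
t: 8.65
tool_pos: [531.5, -196.4, 122.4]
ee_rot: [2.619, -0.001, 1.746]
ft_force: [-2.9, 0.1, 4.0]
gripper_width: 0.174
finger_force: 25.0
```

Run:
```python
from g import *
s,p,r=cur();print(s['t'],todeck(p),s['gripper_width']*95,s['finger_force'],s['ft_force'],s['wrist_torque'])
```

```text
8.65 [-1.89423401 -0.26726797 15.09652695] 16.5054030720323 25.001164376735687 [-2.92919046  0.10624191  4.04925559] [-0.01363161  0.30004753  0.01519266]
```

Emit:
servo_tool --pt "-0.1 -0.02 0.17 0 0 0 1" --pt "-0.2 -0.04 0.35 0 0 0 1" --pt "-0.3 -0.055 0.53 0 0 0 1" --pt "-0.42 -0.075 0.74 0 0 0 1" --pt "-0.54 -0.1 0.95 0 0 0 1"

```text
t: 9.07
tool_pos: [508.3, -199.7, 159.2]
ee_rot: [2.622, -0.003, 1.747]
ft_force: [0.9, -0.6, -3.1]
gripper_width: 0.164
finger_force: 25.0
```

Emit:
servo_tool --pt "-0.15 -0.03 0.26 0 0 0 1" --pt "-0.3 -0.05 0.53 0 0 0 1" --pt "-0.45 -0.08 0.8 0 0 0 1" --pt "-0.6 -0.1 1.06 0 0 0 1" --pt "-0.75 -0.13 1.32 0 0 0 1"

```text
t: 9.48
tool_pos: [478.2, -205.2, 212.5]
ee_rot: [2.622, -0.003, 1.746]
ft_force: [0.4, -0.7, -4.2]
gripper_width: 0.169
finger_force: 25.0
```

Run:
```python
from g import *
s,p,r=cur();print(s['t'],todeck(p),s['gripper_width']*95,s['finger_force'],s['ft_force'],s['wrist_torque'])
p,d,c=snap('top');cv2.imwrite('pics/t2.png',p[...,::-1])
f=np.load('top0.npz');c=imaging.camera_params('top')
W=cloud(f['d'],c).reshape(-1,3)
# stand slot gap: points seen inside footprint lower than the top, in stand frame
th=.102;a=W-[534.3,206,0];x=a[:,0]*np.cos(th)+a[:,1]*np.sin(th);y=-a[:,0]*np.sin(th)+a[:,1]*np.cos(th)
for yy in(-45,-20,5,30):
  k=(y>yy)&(y<yy+15)&(abs(x)<45);o=np.argsort(x[k]);print([(int(round(u)),int(v)) for u,v in zip(x[k][o],W[k,2][o])][::4])
ys=.102;R=np.c_[[-np.sin(ys),np.cos(ys),0],[np.cos(ys),np.sin(ys),0],[0,0,-1]]
units([534.3,206,200],R)
```

```text
9.4833 [ -3.61139598   0.42792449 120.14181817] 16.074805370244274 24.9981951713562 [ 0.4090954  -0.65314522 -4.15996554] [-0.12773915  0.49225442  0.00289401]
[(-45, 1), (-43, -1), (-42, 0), (-41, 1), (-39, 2), (-38, 13), (-37, 9), (-36, 9), (-35, 9), (-33, 15), (-32, 12), (-30, 11), (-29, 12), (-29, 40), (-29, 37), (-29, 35), (-28, 29), (-28, 12), (-27, 45), (-26, 43), (-25, 46), (-24, 45), (-23, 44), (-21, 44), (-20, 46), (-19, 48), (-18, 45), (-17, 45), (-16, 46), (-14, 46), (-13, 47), (-12, 48), (-11, 47), (-9, 46), (-2, 11), (0, 10), (1, 10), (3, 11), (4, 10), (6, 11), (7, 9), (8, 32), (8, 41), (8, 38), (8, 16), (9, 42), (9, 39), (9, 11), (10, 44), (12, 47), (12, 43), (14, 47), (15, 48), (16, 49), (18, 46), (19, 47), (20, 45), (21, 46), (23, 43), (24, 47), (25, 46), (26, 43), (28, 42), (36, 11), (40, 1), (41, 2), (43, 4), (44, 1)]
[(-45, 0), (-44, 1), (-42, 0), (-41, 0), (-40, 0), (-38, 1), (-37, 10), (-37, 10), (-35, 10), (-35, 14), (-33, 12), (-32, 10), (-31, 10), (-29, 19), (-29, 12), (-29, 41), (-29, 30), (-29, 16), (-28, 44), (-28, 47), (-26, 45), (-25, 48), (-24, 43), (-2
[... 1201 characters left out ...]
8, 0), (-37, 0), (-36, 6), (-36, 10), (-34, 8), (-33, 12), (-32, 12), (-30, 9), (-29, 17), (-29, 40), (-29, 35), (-29, 45), (-28, 31), (-28, 46), (-27, 47), (-26, 43), (-25, 44), (-24, 46), (-22, 47), (-21, 44), (-19, 45), (-18, 44), (-17, 44), (-15, 45), (-14, 46), (-13, 49), (-12, 47), (-11, 45), (-9, 46), (-1, 11), (0, 10), (1, 12), (3, 10), (4, 9), (6, 10), (7, 9), (8, 12), (8, 14), (8, 40), (8, 48), (9, 39), (9, 31), (9, 48), (10, 44), (11, 48), (13, 44), (14, 42), (15, 47), (16, 43), (17, 47), (18, 47), (20, 48), (21, 46), (22, 44), (24, 46), (25, 40), (26, 46), (27, 44), (36, 12), (40, 0), (41, -1), (43, -1), (44, 1)]
shift [ 1.391 10.304 -0.382] rot [-0.683  4.942 -0.679] rows>= 10.0
```

View pics/t2.png

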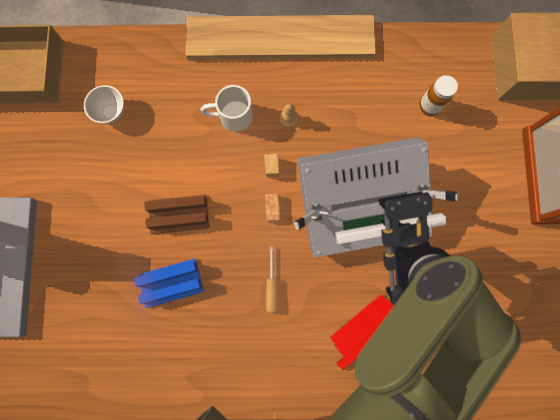

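Picture: the board is held clear above the console, its rail at (390,230); the levers point outward, and the bystanders are where they were. Carrying it to the brown stand.

Emit:
servo_tool --pt "0 0.1 0.4 0 0 0 1" --pt "0.05 0.5 0.8 -0.05 0.3 -0.05 1" --pt "0.15 1.2 1.0 -0.1 0.6 -0.1 1" --pt "0.25 1.9 1.0 -0.15 0.95 -0.15 1" --pt "0.35 2.6 1.0 -0.2 1.3 -0.2 1"

```text
t: 9.95
tool_pos: [493.1, -100.8, 253.2]
ee_rot: [2.759, -0.003, 1.722]
ft_force: [0.3, -0.0, -4.0]
gripper_width: 0.165
finger_force: 25.0
```

Emit:
servo_tool --pt "0.1 0.75 0 -0.05 0.35 -0.05 1" --pt "0.2 1.5 0 -0.1 0.7 -0.1 1" --pt "0.3 2.25 0 -0.15 1.05 -0.15 1" --pt "0.4 3.0 0 -0.2 1.4 -0.2 1" --pt "0.5 3.75 0 -0.25 1.75 -0.25 1"

```text
t: 10.37
tool_pos: [512.9, 50.2, 252.1]
ee_rot: [2.945, -0.003, 1.697]
ft_force: [0.2, -0.6, -2.3]
gripper_width: 0.166
finger_force: 25.0
```

Emit:
servo_tool --pt "0.1 0.75 -0.1 -0.05 0.4 -0.05 1" --pt "0.2 1.5 -0.4 -0.1 0.8 -0.1 1" --pt "0.3 2.2 -0.7 -0.15 1.2 -0.15 1" --pt "0.4 2.9 -0.9 -0.2 1.55 -0.2 1" --pt "0.52 3.6 -1.1 -0.23 1.89 -0.23 1"

```text
t: 10.78
tool_pos: [533.7, 194.2, 207.2]
ee_rot: [-3.138, -0.002, 1.673]
ft_force: [0.4, 0.7, -2.3]
gripper_width: 0.169
finger_force: 25.0
```

Emit:
servo_tool --pt "0 0.2 0 0 0 0 1" --pt "0 0.3 0 0 0 0 1" --pt "0 0.3 0 0 0 0 1"

```text
t: 11.03
tool_pos: [534.0, 205.0, 208.0]
ee_rot: [-3.14, -0.002, 1.674]
ft_force: [-0.2, 0.1, -2.5]
gripper_width: 0.163
finger_force: 25.0
```

```bash
cat >> g.py <<'E'
ys=.102;RS=np.c_[[-np.sin(ys),np.cos(ys),0],[np.cos(ys),np.sin(ys),0],[0,0,-1]]
def blade(n0,zlo,zhi):
    # rail/blade in stand frame
    p,d,c=snap(n0);W=cloud(d,c).reshape(-1,3)
    Q=(W-[534.3,206,0])@np.c_[RS[:,1],RS[:,0],[0,0,1]]
    for nm,a,b in(('a',zlo,zhi),):
        k=(d.ravel()>0)&(abs(Q[:,0])<25)&(abs(Q[:,1])<110)&(Q[:,2]>a)&(Q[:,2]<b)
        q=Q[k]
        for lo in(-110,-60,20,60):
            m=q[(q[:,1]>lo)&(q[:,1]<lo+45)]
            if len(m)>3:print(n0,lo,len(m),np.percentile(m,[3,50,97],axis=0).round(1).tolist())
        if len(q):print('  y ends',np.percentile(q[:,1],[.5,99.5]).round(1))
    return p
E
python3 - <<'E'
from g import *
s,p,r=cur();print(s['t'],p,s['gripper_width']*95,s['finger_force'],s['ft_force'],s['wrist_torque'])
units([534.3,206,120],RS)
z=p[2]+14
a=blade('top',z-14,z+14);blade('scene',z-60,z+14)
b,_,_=snap('scene');cv2.imwrite('pics/t3.png',np.hstack([a[100:380,80:400],b[60:340,200:520]])[...,::-1])
E
```

```text
11.0333 [534.04138062 204.96808743 208.03851983] 15.513933184778805 24.999284148216248 [-0.18471014  0.12883329 -2.53178948] [-0.0166369  -0.07400331 -0.02825199]
shift [ 0.006  0.026 -2.201] rot [-0.018 -0.014 -0.008] rows>= 2.1
top -110 202 [[-9.2, -96.8, 218.8], [-2.7, -81.6, 231.6], [6.2, -66.3, 234.4]]
top -60 223 [[-9.1, -59.1, 218.7], [-2.9, -41.9, 231.9], [6.2, -24.6, 234.9]]
top 60 35 [[-9.2, 86.4, 227.7], [-3.2, 89.8, 232.9], [4.1, 93.4, 234.9]]
  y ends [-97.  93.]
scene -110 253 [[-7.3, -98.0, 171.1], [3.4, -77.7, 224.6], [7.7, -66.5, 234.2]]
scene -60 365 [[-6.9, -58.6, 169.8], [4.0, -37.5, 216.0], [7.8, -16.0, 234.7]]
scene 20 182 [[2.3, 21.6, 169.1], [4.2, 39.9, 192.4], [7.4, 61.7, 233.5]]
scene 60 32 [[-4.4, 60.6, 171.3], [3.4, 66.2, 199.6], [5.5, 82.7, 235.0]]
  y ends [-98.1  75. ]
```

View pics/t3.png

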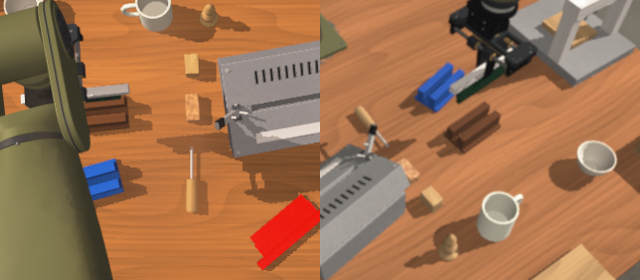

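The board hangs centred and parallel over the brown stand (left half, rail at (108,92)). Lowering it.

Emit:
servo_tool --pt "0.02 0.04 -0.6 0 0 0 1" --pt "0.02 0.04 -1.2 0 0 0 1" --pt "0.02 0.04 -1.8 0 0 0 1" --pt "0.02 0.04 -2.3 0 0 0 1" --pt "0.02 0.04 -2.6 0 0 0 1"

```text
t: 11.6
tool_pos: [533.8, 204.7, 102.2]
ee_rot: [-3.138, -0.002, 1.671]
ft_force: [-0.5, 0.0, -2.9]
gripper_width: 0.166
finger_force: 25.0
```

Emit:
servo_tool --pt "0 0 0 0 0 0 1" --pt "0 0 0 0 0 0 1"

```text
t: 11.77
tool_pos: [535.1, 205.7, 104.6]
ee_rot: [-3.141, -0.002, 1.672]
ft_force: [-0.3, 0.9, -2.8]
gripper_width: 0.166
finger_force: 25.0
```

Run:
```python
from g import *
s,p,r=cur();print(s['t'],p,s['finger_force'],s['ft_force'],s['wrist_torque'])
units([534.5,206,60],RS)
z=p[2]+16
blade('top',z-14,z+14);blade('scene',z-45,z-10)
```

```text
11.7667 [535.10669545 205.68345536 104.55871179] 24.999310970306396 [-0.26027336  0.90451981 -2.81650583] [ 0.05641211 -0.14629777  0.01094299]
shift [-0.015  0.008 -1.114] rot [-0.02  -0.012  0.009] rows>= 1.1
top -110 154 [[-8.0, -96.4, 116.0], [-1.8, -81.3, 128.2], [7.2, -66.3, 131.0]]
top -60 169 [[-8.0, -59.1, 116.2], [-1.6, -42.6, 128.5], [7.2, -25.3, 131.1]]
top 60 58 [[-7.5, 79.8, 125.0], [-0.3, 86.4, 128.8], [7.2, 92.5, 132.1]]
  y ends [-96.5  92.4]
scene -110 40 [[-2.3, -76.7, 78.9], [5.6, -73.6, 91.5], [7.8, -66.0, 105.5]]
scene -60 107 [[4.5, -58.8, 76.2], [6.3, -38.1, 91.0], [7.9, -16.4, 106.9]]
scene 20 63 [[4.9, 21.9, 76.7], [6.0, 35.4, 87.7], [7.4, 56.7, 108.1]]
  y ends [-76.7  59.7]
```

Emit:
servo_tool --pt "-0.01 0 -0.25 0 0 0 1" --pt "-0.01 0 -0.5 0 0 0 1" --pt "-0.01 0 -0.75 0 0 0 1" --pt "-0.01 0 -1.0 0 0 0 1" --pt "-0.01 0 -1.1 0 0 0 1"

```text
t: 12.28
tool_pos: [533.1, 205.9, 57.4]
ee_rot: [-3.137, -0.002, 1.673]
ft_force: [-0.3, -0.6, -3.6]
gripper_width: 0.167
finger_force: 25.0
```

Emit:
servo_tool --pt "0 0 0 0 0 0 1" --pt "0 0 -0.05 0 0 0 1" --pt "0 0 -0.08 0 0 0 1" --pt "0 0 -0.1 0 0 0 1" --pt "0 0 -0.1 0 0 0 1"

```text
t: 12.7
tool_pos: [535.0, 206.4, 56.6]
ee_rot: [-3.141, -0.002, 1.673]
ft_force: [-0.1, -0.2, -2.8]
gripper_width: 0.169
finger_force: 25.0
```

Run:
```python
from g import *
s,p,r=cur();print(s['t'],p,s['finger_force'],s['ft_force'],s['wrist_torque'])
blade('top',p[2]+4,p[2]+32)
```

```text
12.7 [534.95380147 206.41716231  56.55907137] 24.999327957630157 [-0.12352052 -0.22862825 -2.76331088] [ 0.00184313 -0.05377227 -0.00905137]
top -110 136 [[-8.0, -95.7, 66.6], [-1.7, -81.0, 80.1], [7.3, -66.1, 84.4]]
top -60 152 [[-8.2, -58.7, 66.8], [-1.0, -42.0, 80.2], [7.3, -25.5, 83.8]]
top 60 38 [[-2.2, 78.1, 78.2], [3.4, 86.0, 80.9], [7.8, 93.5, 84.0]]
  y ends [-95.8  93.3]
```

Emit:
servo_tool --pt "0 0 -0.03 0 0 0 1" --pt "0 0 -0.05 0 0 0 1" --pt "0 0 -0.05 0 0 0 1"

```text
t: 13.0
tool_pos: [534.6, 206.3, 54.1]
ee_rot: [-3.14, -0.002, 1.673]
ft_force: [-0.5, -0.2, -3.1]
gripper_width: 0.162
finger_force: 25.0
```

Emit:
servo_tool --pt "0 0 -0.02 0 0 0 1" --pt "0 0 -0.04 0 0 0 1" --pt "0 0 -0.04 0 0 0 1"

```text
t: 13.25
tool_pos: [535.0, 206.5, 53.5]
ee_rot: [-3.141, -0.002, 1.673]
ft_force: [-1.3, 1.8, 3.1]
gripper_width: 0.168
finger_force: 25.0
```

The floor is reached (force turned upward). Releasing and retreating.

Emit:
servo_tool --pt "0 0 0 0 0 0 0.75" --pt "0 0 0 0 0 0 0.6" --pt "0 0 0 0 0 0 0.5" --pt "0 0 0 0 0 0 0.5" --pt "0 0 0 0 0 0 0.5"

```text
t: 13.67
tool_pos: [534.8, 206.3, 52.7]
ee_rot: [-3.141, -0.002, 1.673]
ft_force: [0.3, -0.4, 0.5]
gripper_width: 0.457
finger_force: 0.0
```

Emit:
servo_tool --pt "0 0 0.3 0 0 0 0.5" --pt "0 0 0.8 0 0 0 0.5" --pt "0 0 1.5 0 0 0 0.5" --pt "0 0 2.3 0 0 0 0.5" --pt "0 0 3.0 0 0 0 0.5"

```text
t: 14.08
tool_pos: [534.9, 206.4, 175.3]
ee_rot: [3.141, -0.003, 1.673]
ft_force: [-0.7, 0.1, 0.2]
gripper_width: 0.501
finger_force: 0.0
```

Emit:
servo_tool --pt "-0.6 0 0.3 0 0 0 0.5" --pt "-1.2 0 0.6 0 0 0 0.5" --pt "-1.8 0 0.9 0 0 0 0.5" --pt "-1.8 0 0.9 0 0 0 0.5" --pt "-1.8 0 0.9 0 0 0 0.5"

```text
t: 14.5
tool_pos: [462.9, 206.7, 210.6]
ee_rot: [3.139, -0.003, 1.673]
ft_force: [1.1, 0.0, -1.4]
gripper_width: 0.504
finger_force: 0.0
```

Run:
```python
from g import *
s,p,r=cur();print(s['t'],p,s['qd'].round(3),s['ft_force'])
blade('top',60,88);b=blade('scene',60,88)
cv2.imwrite('pics/t4.png',cv2.resize(b[80:300,180:460],None,fx=2.5,fy=2.5)[...,::-1])
```

```text
14.5 [462.912882   206.66303553 210.64576273] [-0.011  0.049 -0.004 -0.002 -0.011 -0.001] [ 1.11206311  0.03480201 -1.42416918]
top -110 138 [[-7.7, -95.6, 61.9], [-1.5, -81.0, 77.5], [7.3, -66.1, 80.5]]
top -60 192 [[-7.9, -58.4, 64.4], [-1.4, -37.5, 77.6], [7.4, -16.6, 80.9]]
top 20 15 [[-8.1, 21.2, 60.5], [-7.1, 25.3, 75.1], [-3.9, 31.0, 78.7]]
  y ends [-95.6  28.3]
scene -110 122 [[-6.6, -95.6, 62.1], [3.2, -84.0, 76.4], [9.1, -66.9, 80.1]]
scene -60 147 [[-6.4, -58.5, 62.6], [4.4, -37.2, 76.8], [8.9, -17.1, 80.1]]
scene 20 134 [[-6.5, 21.2, 62.9], [4.5, 42.4, 76.6], [9.2, 63.3, 80.2]]
scene 60 101 [[-7.1, 61.8, 63.1], [4.5, 76.1, 76.6], [8.9, 91.9, 80.4]]
  y ends [-95.9  91.9]
```

View pics/t4.png

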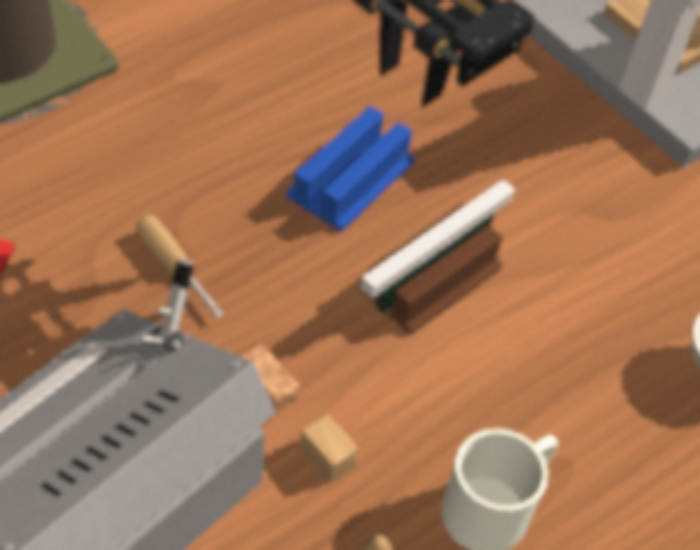

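The board stands centred in the brown stand's slot (rail at (440,235) in the crop, its top at 77 mm as it should be). It is upright and released, and the gripper is clear of it. Handing in.

```bash
python3 -c "
from rig import manip
print(manip.job_done())"
```

```text
the job is handed in; nothing more can be done
None
```

The board was pried up with both levers by turns, drawn out of the console, and lowered into the brown stand's slot, where it stands centred, upright and released; the job is handed in, but it returned no verdict.

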